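Park the iron and set its thermostat dial

TASK

Lift the iron by its handle, never by its dial, and set it down gently and flat in its rest, nose at the rest's pointed end. Then let go of the handle and turn the dial on its deck to the two-dot mark, pinching it lightly (no more than 20 N of grip). Leave the other things on the worktop where they are.

Things in the scene. Friction and masses are not known exactly. Their poses are not given: they have to be found in the camera images.
- iron: Cordless iron, white body, steel sole, grey closed handle: 275 mm long, 116 mm wide, 0.6 to 0.95 kg, loose on the worktop at the start. Origin: on the underside of the sole, 130 mm from the heel and 145 mm from the nose tip. x to the nose, y to its left, z up. Its flat deck is 60 mm above the sole. Centre of mass within 12 mm of straight below the handle's middle.
- handle (a point): Middle of the handle bar (72.5 mm behind the iron's origin, 114 mm above the sole). The bar runs along the iron's x, 26 mm wide and 24 mm tall, with 65 mm free between its two posts and 42 mm of free air under it; its top is 126 mm above the sole.
- nose (a point): Tip of the nose, at the sole's underside (145 mm ahead of the iron's origin).
- dial (a joint): Angle of the thermostat dial (rad), 0 to 4.7, growing clockwise seen from above; it resists with 0.05 N m of friction and stays where it is left. 0 = the off bar, 1.5 = one dot, 3.0 = two dots, 4.5 = three dots. At value q the pointer (the bar's pointed end, under a black line) lies 2.356 - q rad counterclockwise of the iron's x. Starts between 0.1 and 1.2.
- dial_grip (a point): On the dial's axis, 75 mm ahead of the iron's origin, 95 mm above the sole: a good TCP height for pinching. x axis = pointer direction. The dial is a disc 40 mm across, 5 mm thick, on a round boss 60 mm across, top 68 mm above the sole; on it stands a bar 14 mm thick along x from -16 to +12 mm, then tapering to a point at +20 mm; bar top 99 mm above the sole. The handle ends 95 mm behind.
- two_dots (a point): The two-dot mark on the boss, 25.5 mm from the dial's axis, ahead and to the right of it (95 mm ahead of the iron's origin, 15 mm to its right, 68 mm above the sole).
- rest: Iron rest, a fixed grey tray in the iron's outline: floor 6 mm above the worktop, surrounded by a lip 6 mm wide that rises 6 mm above the floor, 10 mm outside the iron's outline all round when centred. Origin: on the worktop under the point where the iron's origin belongs; x towards its pointed end, z up; 307 mm long, 148 mm wide.
- detergent: Bystander: white detergent bottle, 84 mm across, 230 mm tall, origin under its centre.
- spray_can: Bystander: spray can, 54 mm across, 160 mm tall, origin under its centre.
- peg_tub: Bystander: open grey tub of wooden pegs, 120 x 100 x 70 mm, origin under its centre.

How it is judged:
By the outcome, as a careful person would: the job done as asked, in the order asked, and still so for the second after the job is handed in, with the robot touching nothing.
It also fails if it takes over 66 s, if anything falls off the work surface, if the arm or the gripper's body presses on something with over 40 N, if the wrist force passes 120 N, or if a joint passes its speed limit or range.

ROBOT

A 7-joint arm with a two-finger parallel gripper is mounted at the origin on the work surface. World frame = base frame: x ahead of the robot, y to its left, z up, the work surface at z = 0. Lengths are in m, angles in rad, forces in N, time in s.
With the tool pointing down it reaches from about 0.425 to 0.95 m from the base axis. Payload 16.7 kg.
Tool frame: the origin (TCP) lies between the finger pads, 19 mm behind the fingertips; this is the grasp point; z points along the fingers, y is the line along which they close (so a half turn about z gives the same grasp; the last joint's range is limited). The gripper opens to 94 mm and grips with 3 to 60 N. Pads are 16 mm wide; open, the fingers measure 119 mm over their backs; the gripper's body (75 mm by 177 mm) begins 78 mm behind the grasp point.
Start: joints at [1.149, 0.426, 0.074, 1.606, -0.034, 1.111, -0.067], TCP at [0.182, -0.65, 0.224] pointing down, gripper open.
Joint ranges: [-2.85, 2.85], [-0.5, 2.14], [-1.23, 1.37], [0.21, 2.46], [-1.02, 4.16], [0.16, 2.05], [-2.73, 2.73]. Speed limits (rad/s): [1.89, 1.89, 2.39, 2.39, 3.01, 3.01, 3.01].

INTERFACE

Orientations are given as a rotation vector (axis times angle).
In Python, from cell import manip gives the robot as it stands. The module is installed in compiled form; this text tells all that it offers.
- The arm moves only by the tool servo_tool, never from a script. Its argument "plan" is a list of rows, each a list of 7 numbers: the shift along the tool's x, y, z as a fraction of full scale, then the turn, a rotation vector about the tool's x, y, z as a fraction of full scale, then the opening, from -1 (shut) to 1 (fully open). A call has 1 to 12 rows; each row shifts and turns the commanded pose from where the row before left it, along the tool's axes as they then stand; what a row does not reach is not made up. Full scale, the value 1, is 30 cm for a shift and 0.5 rad for a turn. A row lasts 1/12 s, in which the tool goes at most 41.7 mm and 7.16 degrees, less where a joint would pass 70% of its speed; a pose out of reach is approached as far as the arm can. A call with a number of a shift or a turn outside -1 to 1 is refused whole. A call with a gripper value outside its range is refused whole. The fingers move at their own pace and stop on an object; "force" is the grip in N (left out, the last holds). Time passes only in rows, so rows that do not move let the fingers close. It gives the time, the measured TCP pose, the force, the opening and the grip force at its end, in the units of the state.
- manip.read_state(): the state, without advancing time (a new reading comes with each control period).
- manip.get_image(name): name is "side" or "top" or "wrist"; returns a dict with "frame" (400x640x3 uint8, red, green, blue), "camera_matrix" (3x3 intrinsics, pixels), "R" (3x3) and "t" (3): a world point X has camera coordinates R X + t. Camera axes: x right, y down, z forward; pixel columns grow to the right and rows downward; lengths in m; the calibration is good to about 2 mm. The wrist camera is an equidistant fisheye: a pixel r from the principal point sees the ray r / f radians off the axis. A picture is of the moment at which its call begins. There is no depth.
- manip.hand_in(): hands the job in; it is judged then, once.
The state is a dict: "clock": time; "joint_pos": joint angles; "joint_vel": joint speeds; "tau": joint torques, N m; "eef_pos": TCP position; "tool_rot": TCP orientation; "wrist_force": force on the tool from outside, world axes, zero at the start; "ft_torque": the same for the moment, N m; "opening": opening from 0.0 (shut) to 1.0 (fully open); "grip_force": force on a finger pad.
Only numpy, scipy, OpenCV 4.12 (cv2) and the standard library are available. Lean on these libraries where they do the work, as an engineer would, in place of code of your own. Each camera call takes 0.05 s, during which the arm holds its last target. There are 200 camera calls.

## Working session

There is one attempt and no reset: what is moved stays moved. The work goes in short steps, Python scripts to look and compute and a tool call to move; the robot and the scene stay as the last step left them, time stands still between calls to the robot, and variables do not carry over. Pictures are saved under pics/ and viewed, at most 10 in all, crops included, and the job is handed in when it is done.

Besides the shell and the picture viewer there is one more tool, called after "Call:" as a command line: name --pt "numbers of a row" for each row, then --argument value for the rest. servo_tool: Moves the arm, as the interface text tells. Shift numbers are shares of 30 cm and turn numbers shares of 0.5 rad, none past 1 either way. Its arguments: {"type":"object","properties":{"plan":{"type":"array","items":{"type":"array","items":{"type":"number"}}},"force":{"type":"number"}},"required":["plan"]}

```bash
mkdir -p pics
cat > h.py <<'E'
import numpy as np, cv2
from cell import manip
from scipy.spatial.transform import Rotation as Ro
def shot(n,f):
    d=manip.get_image(n); cv2.imwrite('pics/'+f+'.png',d['frame'][:,:,::-1]); np.savez('pics/'+f+'.npz',**d); return d
def ray(d,u,v,z,fish=False):
    K=d['camera_matrix'];R=d['R'];t=d['t']
    a=np.array([(u-K[0,2])/K[0,0],(v-K[1,2])/K[1,1]])
    if fish:
        r=np.linalg.norm(a); c=np.r_[a/max(r,1e-9)*np.sin(r),np.cos(r)]
    else: c=np.r_[a,1]
    w=R.T@c; o=-R.T@t
    return o+w*(z-o[2])/w[2]
def proj(d,X):
    c=d['R']@np.asarray(X)+d['t']; p=d['camera_matrix']@c; return p[:2]/p[2]
E
python3 - <<'E'
from h import *
for n in('top','side'):
    d=shot(n,n+'0'); print(n,d['camera_matrix'],d['R'],d['t'])
s=manip.read_state(); print(s)
E
```

```text
top [[395.48683564   0.         314.37170477]
 [  0.         395.48683564 193.92631587]
 [  0.           0.           1.        ]] [[-0.01796983 -0.99982971  0.00419897]
 [-0.99548358  0.01749986 -0.09330704]
 [ 0.09321767 -0.00585672 -0.99562853]] [-0.00603959  0.59978262  1.27345611]
side [[419.36829602   0.         316.58929539]
 [  0.         419.36829602 198.94423134]
 [  0.           0.           1.        ]] [[-0.91323906 -0.40740641  0.00379868]
 [-0.23728157  0.52426304 -0.81782988]
 [ 0.33119763 -0.74777555 -0.57544752]] [0.54766277 0.21664632 1.19879391]
{'clock': 0.1, 'joint_pos': array([ 1.14849663,  0.42661537,  0.07386486,  1.60654074, -0.03409015,
        1.11083557, -0.0670903 ]), 'joint_vel': array([-0.00239161, -0.00159022, -0.00151709, -0.00143995, -0.0016011 ,
        0.00092282,  0.00056369]), 'tau': array([ 8.28072225e-03, -9.37461162e+01,  3.67756560e+00, -4.55031466e+01,
       -4.85001295e-02,  1.70069357e-02,  7.89894852e-05]), 'eef_pos': array([ 0.18172468, -0.64967868,  0.22368308]), 'tool_rot': array([-3.11131633e+00, -4.26989859e-01,  3.81448062e-04]), 'wrist_force': array([-0.05791778,  0.60951002, -0.62048526]), 'ft_torque': array([-0.037771  ,  0.01785665, -0.03701787]), 'grip_force': 0.0, 'opening': 0.9985319017806461}
```

View pics/top0.png

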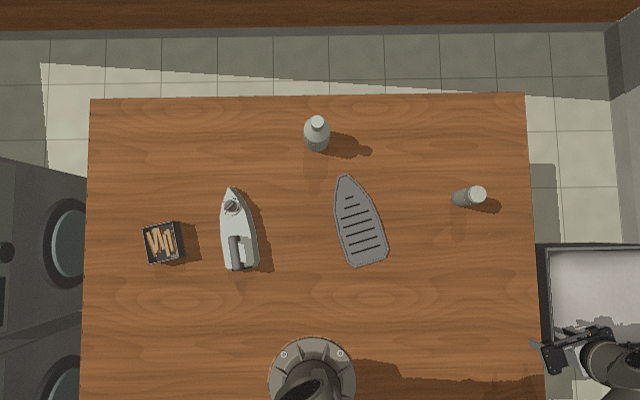

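View pics/side0.png

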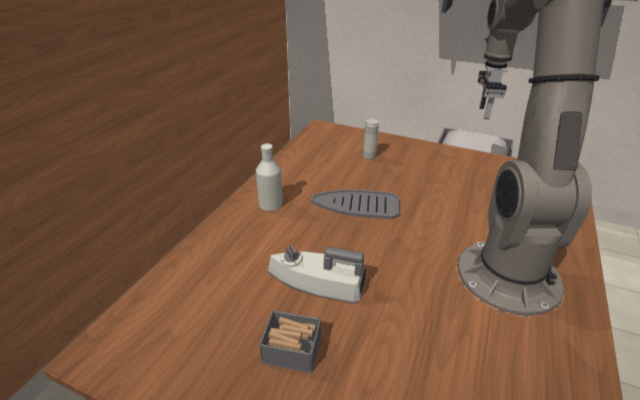

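The top view shows the iron with its nose up at about (231,188) and the handle at (237,250). The rest is at (360,220) with its point at (345,176). The peg tub is left of the iron, the bottle is ahead of it, and the can is far right.

```bash
cat > m.py <<'E'
from h import *
d=np.load('pics/top0.npz'); f=d['frame'].astype(int)
sat=f.max(2)-f.min(2)
m=((sat<35)).astype(np.uint8)
def comp(m,u,v):
    n,l,st,c=cv2.connectedComponentsWithStats(m); 
    k=l[v,u]; return (l==k).astype(np.uint8) if k else None
r=comp(m,372,228); i=comp(m,232,225)
for nm,mm,z in(('rest',r,.012),('iron',i,.0)):
    c=max(cv2.findContours(mm,0,1)[0],key=cv2.contourArea).reshape(-1,2)
    P=np.array([ray(d,u,v,z)[:2] for u,v in c])
    h=cv2.minAreaRect(P.astype(np.float32)); print(nm,mm.sum(),c.min(0),c.max(0),h)
    b=cv2.boxPoints(h)
    # axis by long side, nose at +x
    e1=b[1]-b[0]; e2=b[2]-b[1]; e=e1 if np.linalg.norm(e1)>np.linalg.norm(e2) else e2
    e=e/np.linalg.norm(e); e=e if e[0]>0 else -e
    s=P@e; print('yaw',np.arctan2(e[1],e[0]),'len',np.ptp(s),'tip',P[s.argmax()])
    cen=np.array(h[0]); print('origin',cen-e*h[1][0]*0+e*((s.min()+s.max())/2-cen@e))
# dark handle inside iron region
hm=((f.max(2)<110)&(sat<35)).astype(np.uint8); hm[:, :218]=0; hm[:,262:]=0; hm[:228]=0; hm[275:]=0
c=max(cv2.findContours(hm,0,1)[0],key=cv2.contourArea).reshape(-1,2)
P=np.array([ray(d,u,v,.126)[:2] for u,v in c]).astype(np.float32); print('handle',cv2.minAreaRect(P))
for n,p,z in(('tub',(161,243),.07),('can',(478,195),.16),('bottle',(317,122),.23)): print(n,ray(d,*p,z))
E
python3 m.py
```

```text
rest 3496 [333 173] [388 267] ((0.5182631015777588, -0.1523306518793106), (0.3078967034816742, 0.14899754524230957), 17.101694107055664)
yaw 0.29848087 len 0.30789677632620155 tip [ 0.66646225 -0.11049716]
origin [ 0.51826306 -0.15233067]
iron 2497 [220 186] [259 270] ((0.4952273964881897, 0.24375584721565247), (0.278735488653183, 0.11927065253257751), 9.710030555725098)
yaw 0.16947196 len 0.27873546856499987 tip [0.63386881 0.25983844]
origin [0.49522741 0.24375585]
handle ((0.42852693796157837, 0.19622716307640076), (0.12304890155792236, 0.08515410125255585), 1.9065736532211304)
tub [0.44925064 0.46826287 0.07      ]
can [ 0.57552148 -0.50017304  0.16      ]
bottle [ 0.7846856  -0.02660737  0.23      ]
```

Call:
servo_tool --pt "0.09 -0.04 -0.05 0 0 0 1" --pt "0.09 -0.04 -0.05 0 0 0 1" --pt "0.09 -0.04 -0.05 0 0 0 1" --pt "0.09 -0.04 -0.05 0 0 0 1" --pt "0.09 -0.04 -0.05 0 0 0 1" --pt "0.09 -0.04 -0.05 0 0 0 1" --pt "0.09 -0.04 -0.05 0 0 0 1" --pt "0.09 -0.04 -0.05 0 0 0 1" --pt "0.09 -0.04 -0.05 0 0 0 1" --pt "0.09 -0.04 -0.05 0 0 0 1" --pt "0.09 -0.04 0 0 0 0 1" --pt "0.09 -0.04 0 0 0 0 1" --force 40

```text
clock: 1.1
eef_pos: [0.4562, -0.4231, 0.3751]
tool_rot: [3.112, 0.427, 0.001]
wrist_force: [-0.2, -0.6, 0.5]
opening: 1.001
grip_force: 0.0
```

Call:
servo_tool --pt "0.05 -0.08 0 0 0 0 1" --pt "0.05 -0.08 0 0 0 0 1" --pt "0.05 -0.08 0 0 0 0 1" --pt "0.05 -0.08 0 0 0 0 1" --pt "0.05 -0.08 0 0 0 0 1" --pt "0.05 -0.08 0 0 0 0 1" --pt "0.05 -0.08 0 0 0 0 1" --pt "0.05 -0.08 0 0 0 0 1" --pt "0.05 -0.08 0 0 0 0 1" --pt "0.05 -0.08 0 0 0 0 1" --pt "0.05 -0.08 0 0 0 0 1" --pt "0.05 -0.08 0 0 0 0 1"

```text
clock: 2.1
eef_pos: [0.5508, -0.0968, 0.3741]
tool_rot: [-3.112, -0.427, 0.001]
wrist_force: [-0.3, 0.2, -0.0]
opening: 0.997
grip_force: 0.0
```

```bash
cat >> h.py <<'E'
def go(x,y,z,yaw=None,n=12):
    "rows for equal steps to world target; yaw of tool x (rotation applied after)"
    s=manip.read_state(); R=Ro.from_rotvec(s['tool_rot']).as_matrix()
    t=R.T@(np.array([x,y,z])-s['eef_pos'])
    print('pos',s['eef_pos'].round(4),'yaw',np.arctan2(R[1,0],R[0,0]).round(4),'tilt',R[:2,2].round(4),'j',s['joint_pos'].round(2))
    print('total tool shift/0.3',(t/.3).round(4),'per row',(t/.3/n).round(4))
    if yaw is not None:
        Rt=Ro.from_euler('z',yaw).as_matrix()@np.diag([1,-1,-1]); w=Ro.from_matrix(R.T@Rt).as_rotvec(); print('turn/0.5',(w/.5).round(4))
E
python3 -c "
from h import *
go(.45,.2,.36,.15)"
```

```text
pos [ 0.5508 -0.0968  0.3741] yaw 0.2727 tilt [-0.0004  0.    ] j [ 0.32  0.15 -0.3   1.65  0.05  1.35 -1.28]
total tool shift/0.3 [-0.0572 -1.0434  0.0472] per row [-0.0048 -0.087   0.0039]
turn/0.5 [-2.000e-04  7.000e-04  2.454e-01]
```

Call:
servo_tool --pt "0 -0.09 0 0 0 0 1" --pt "0 -0.09 0 0 0 0 1" --pt "0 -0.09 0 0 0 0 1" --pt "0 -0.09 0 0 0 0 1" --pt "-0.01 -0.09 0 0 0 0 1" --pt "-0.01 -0.09 0 0 0 0 1" --pt "-0.01 -0.09 0 0 0 0 1" --pt "-0.01 -0.09 0 0 0 0 1" --pt "-0.01 -0.09 0 0 0 0.08 1" --pt "-0.01 -0.09 0 0 0 0.08 1" --pt "0 -0.09 0 0 0 0.08 1" --pt "0 -0.05 0 0 0 0 1" --pt "0 0 0 0 0 0 1"

```text
validation failed for argument at $.pl...
```

Call:
servo_tool --pt "0 -0.09 0 0 0 0 1" --pt "0 -0.09 0 0 0 0 1" --pt "0 -0.09 0 0 0 0 1" --pt "0 -0.09 0 0 0 0 1" --pt "-0.01 -0.09 0 0 0 0 1" --pt "-0.01 -0.09 0 0 0 0 1" --pt "-0.01 -0.09 0 0 0 0 1" --pt "-0.01 -0.09 0 0 0 0 1" --pt "-0.01 -0.09 0 0 0 0.08 1" --pt "-0.01 -0.09 0 0 0 0.08 1" --pt "0 -0.09 0 0 0 0.08 1" --pt "0 -0.05 0 0 0 0 1"

```text
clock: 3.1
eef_pos: [0.453, 0.2014, 0.3744]
tool_rot: [-3.132, -0.239, -0.0]
wrist_force: [0.5, 0.1, -0.7]
opening: 1.0
grip_force: 0.0
```

```bash
python3 -c "
from h import *
d=shot('wrist','w1');print(d['camera_matrix'],d['R'],d['t'])
go(.45,.2,.36,.15)"
```

```text
[[309.70691629   0.         322.41824822]
 [  0.         309.70691629 202.79804079]
 [  0.           0.           1.        ]] [[ 0.15113501 -0.98851222 -0.00134337]
 [-0.94676914 -0.14514333  0.28733536]
 [-0.2842295  -0.04215457 -0.9578291 ]] [0.13330468 0.38504896 0.67390938]
pos [0.4527 0.2032 0.3743] yaw 0.1565 tilt [-0.0001  0.0011] j [-0.    0.06 -0.57  1.76  0.03  1.33 -1.99]
total tool shift/0.3 [-0.0105  0.0092  0.0478] per row [-0.0009  0.0008  0.004 ]
turn/0.5 [-0.0022 -0.0001  0.0131]
```

View pics/w1.png

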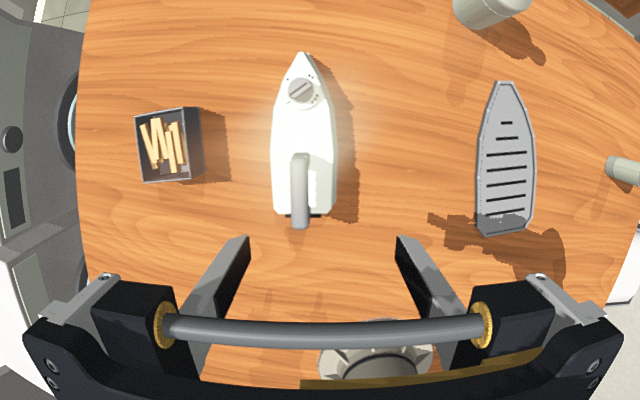

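The wrist view shows the nose at about (303,52), the dial at (302,91), the handle bar running from (300,155) to (300,228), and the rest on the right, clear.

```bash
python3 -c "
from h import *
d=np.load('pics/w1.npz'); f=d['frame'].astype(int); sat=f.max(2)-f.min(2)
g=lambda u,v,z: ray(d,u,v,z,True)[:2].round(4)
print('cam',-d['R'].T@d['t'])
print('nose',g(303,52,.0),'dial',g(302,91,.068),'bar front',g(300,155,.126),'bar back',g(300,228,.126),'tip rest',g(503,82,.012))
# bar edges: print rows
for v in (170,185,200,212): print(v,[ (f[v,u].tolist()) for u in range(284,318,2)])
m=cv2.cvtColor(d['frame'],cv2.COLOR_RGB2HSV)
mk=(m[:,:,1]<70).astype(np.uint8); n,l,st,c=cv2.connectedComponentsWithStats(mk)
print(st[l[140,285]])
for v in range(60,220,20):
    us=np.where(l[v]==l[140,285])[0]; print(v,us.min(),us.max(),g(us.min(),v,.03),g(us.max(),v,.03))
k=l[140,485]; P=np.array([g(u,v,.012) for v,u in zip(*np.where(l==k))],np.float32); print(st[k],cv2.minAreaRect(P))
"
```

```text
cam [0.5359504  0.21606896 0.53503091]
nose [0.6359 0.2654] dial [0.5637 0.2515] bar front [0.4757 0.2376] bar back [0.3728 0.2239] tip rest [ 0.6635 -0.1034]
170 [[254, 254, 253], [254, 255, 254], [254, 255, 253], [224, 225, 212], [222, 220, 212], [228, 228, 220], [227, 227, 219], [226, 227, 218], [222, 222, 213], [213, 213, 204], [201, 201, 187], [181, 181, 167], [238, 241, 232], [255, 255, 254], [243, 246, 237], [236, 237, 227], [233, 235, 224]]
185 [[254, 254, 253], [254, 254, 253], [255, 255, 254], [230, 230, 220], [212, 210, 203], [220, 219, 212], [222, 221, 212], [218, 217, 208], [217, 215, 208], [207, 205, 199], [194, 189, 181], [163, 163, 149], [234, 237, 225], [255, 255, 255], [254, 255, 254], [254, 255, 254], [240, 242, 233]]
200 [[254, 254, 253], [254, 254, 253], [255, 255, 254], [236, 237, 228], [200, 197, 191], [210, 207, 201], [212, 210, 205], [211, 211, 202], [203, 203, 196], [199, 197, 191], [183, 179, 173], [148, 142, 139], [212, 219, 205], [255, 255, 255], [254, 255, 254], [254, 255, 253], [223, 226, 213]]
212 [[255, 255, 255], [255, 255, 255], [255, 255, 255], [249, 250, 242], [192, 190, 185], [198, 197, 194], [204, 201, 198], [203, 201, 195], [200, 199, 195], [194, 195, 191], [175, 173, 170], [149, 147, 145], [98, 96, 92], [161, 162, 150], [235, 239, 223], [228, 234, 218], [233, 237, 220]]
[ 269   52   72  178 9396]
60 294 312 [0.6151 0.2749] [0.6189 0.2463]
80 282 323 [0.5798 0.2891] [0.5886 0.2239]
100 276 331 [0.546  0.2941] [0.5582 0.2062]
120 272 335 [0.5126 0.2961] [0.527  0.1949]
140 270 339 [0.4794 0.2952] [0.4956 0.1833]
160 270 337 [0.4462 0.2911] [0.4624 0.1812]
180 271 336 [0.4126 0.2855] [0.4288 0.1774]
200 273 335 [0.3782 0.2783] [0.3942 0.1735]
[ 475   80   62  158 7888] ((0.5201187133789062, -0.14742356538772583), (0.30726686120033264, 0.15170343220233917), 16.144306182861328)
```

```bash
python3 -c "
from h import *
go(.422,.2305,.113,.148)"
```

```text
pos [0.4527 0.2032 0.3743] yaw 0.1565 tilt [-0.0001  0.0011] j [-0.    0.06 -0.57  1.76  0.03  1.33 -1.99]
total tool shift/0.3 [-0.0869 -0.1048  0.8713] per row [-0.0072 -0.0087  0.0726]
turn/0.5 [-0.0022 -0.0001  0.0171]
```

Call:
servo_tool --pt "-0.022 -0.026 0 0 0 0.017 1" --pt "-0.022 -0.026 0.04 0 0 0 1" --pt "-0.022 -0.026 0.08 0 0 0 1" --pt "-0.022 -0.026 0.1 0 0 0 1" --pt "0 0 0.1 0 0 0 1" --pt "0 0 0.1 0 0 0 1" --pt "0 0 0.1 0 0 0 1" --pt "0 0 0.1 0 0 0 1" --pt "0 0 0.1 0 0 0 1" --pt "0 0 0.08 0 0 0 1" --pt "0 0 0.04 0 0 0 1" --pt "0 0 0 0 0 0 1"

```text
clock: 4.15
eef_pos: [0.4224, 0.2245, 0.1203]
tool_rot: [3.132, 0.225, -0.006]
wrist_force: [-0.3, -0.2, 0.0]
opening: 0.996
grip_force: 0.0
```

```bash
python3 -c "
from h import *
shot('wrist','w2')
go(.422,.2305,.113,.148)"
```

```text
pos [0.4232 0.2252 0.122 ] yaw 0.1438 tilt [-0.0018 -0.0007] j [-0.11  0.29 -0.58  2.1   0.22  0.81 -2.26]
total tool shift/0.3 [-0.0014 -0.0181  0.0299] per row [-0.0001 -0.0015  0.0025]
turn/0.5 [ 0.0009  0.0037 -0.0083]
```

View pics/w2.png

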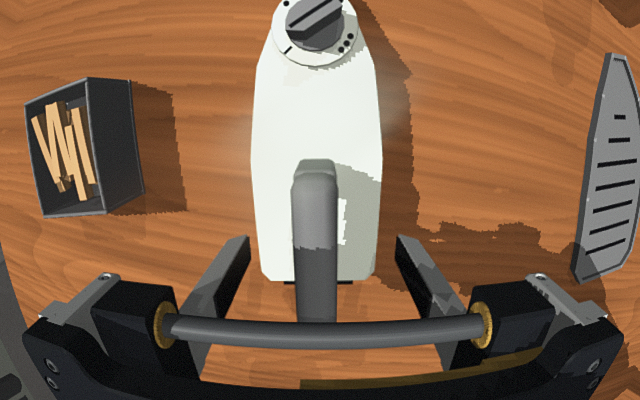

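The bar, at columns 294–339, lies between the open fingers, slightly left of centre. The dial pointer is at upper right.

```bash
python3 -c "
from h import *
d=np.load('pics/w2.npz')
g=lambda u,v,z: ray(d,u,v,z,True)[:2].round(4)
print('bar L/R v=270',g(294,270,.122),g(339,270,.122),'v=200',g(292,200,.122),g(338,200,.122),'front',g(316,160,.12),'dial',g(316,24,.073),'heel',g(318,281,.03))"
```

```text
bar L/R v=270 [0.4153 0.2425] [0.4191 0.2165] v=200 [0.4575 0.2482] [0.4611 0.2239] front [0.4804 0.2385] dial [0.565  0.2515] heel [0.3541 0.2211]
```

Call:
servo_tool --pt "0 -0.018 0.02 0 0 -0.01 1" --pt "0 0 0.01 0 0 0 1" --pt "0 0 0 0 0 0 1" --pt "0 0 0 0 0 0 -1" --pt "0 0 0 0 0 0 -1" --pt "0 0 0 0 0 0 -1" --pt "0 0 0 0 0 0 -1" --pt "0 0 0 0 0 0 -1" --pt "0 0 0 0 0 0 -1" --pt "0 0 0 0 0 0 -1" --pt "0 0 0 0 0 0 -1" --pt "0 0 0 0 0 0 -1" --force 40

```text
clock: 5.2
eef_pos: [0.4229, 0.231, 0.1133]
tool_rot: [-3.133, -0.234, 0.0]
wrist_force: [0.4, 0.2, -0.0]
opening: 0.399
grip_force: 0.0
```

Call:
servo_tool --pt "0 0 0 0 0 0 -1" --pt "0 0 0 0 0 0 -1" --pt "0 0 0 0 0 0 -1" --pt "0 0 0 0 0 0 -1" --pt "0 0 0 0 0 0 -1" --pt "0 0 0 0 0 0 -1" --pt "0 0 -0.01 0 0 0 -1" --pt "0 0 -0.02 0 0 0 -1" --pt "0 0 -0.03 0 0 0 -1" --pt "0 0 -0.03 0 0 0 -1" --pt "0 0 -0.03 0 0 0 -1" --pt "0 0 -0.02 0 0 0 -1" --force 50

```text
clock: 6.2
eef_pos: [0.4232, 0.2314, 0.1569]
tool_rot: [-3.132, -0.234, -0.002]
wrist_force: [-0.0, 0.6, -7.9]
opening: 0.272
grip_force: 50.0
```

Call:
servo_tool --pt "0 0 -0.03 0 0 0 -1" --pt "0 0 -0.03 0 0 0 -1" --pt "0 0 -0.01 0 0 0 -1" --pt "0 0 0 0 0 0 -1" --pt "0 0 0 0 0 0 -1"

```text
clock: 6.62
eef_pos: [0.4229, 0.2309, 0.1763]
tool_rot: [3.133, 0.234, 0.0]
wrist_force: [0.3, -0.2, -7.5]
opening: 0.272
grip_force: 50.0
```

```bash
python3 -c "
from h import *
go(.442,-.176,.2,.29)
w=shot('wrist','w3');s=shot('side','s3')
a=w['frame'][0:300,180:460]; b=s['frame'][190:330,230:400]
b=cv2.resize(b,None,fx=2.5,fy=2.5,interpolation=2)
o=np.zeros((350,280+b.shape[1],3),np.uint8); o[:300,:280]=a; o[:350,280:]=b[:350]
cv2.imwrite('pics/c3.png',o[:,:,::-1])"
```

```text
pos [0.4229 0.2309 0.1763] yaw 0.1491 tilt [ 0.0002 -0.    ] j [-0.09  0.22 -0.61  2.05  0.15  0.92 -2.2 ]
total tool shift/0.3 [-0.1385  1.3508 -0.0788] per row [-0.0115  0.1126 -0.0066]
turn/0.5 [ 1.000e-04 -4.000e-04 -2.818e-01]
```

View pics/c3.png

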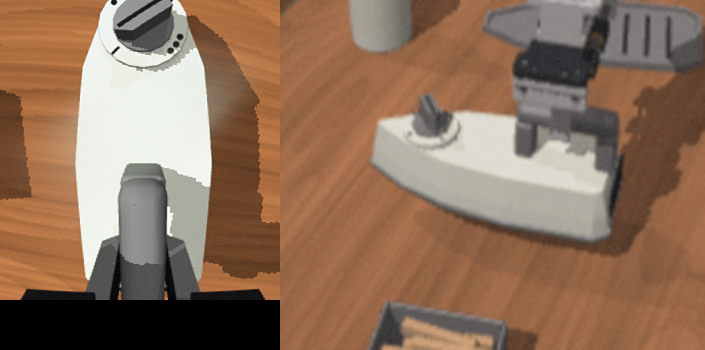

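The iron hangs from the bar and looks roughly level. In the side crop the nose bottom is at about (373,165) and the heel bottom at (606,240). In the wrist crop the boss's rear edge is at about (144,70).

```bash
python3 -c "
from h import *
w=np.load('pics/w3.npz');s=np.load('pics/s3.npz')
g=lambda u,v,z: ray(w,u,v,z,True)
c,si=np.cos(.1491),np.sin(.1491)
def loc(P): 
    r=P[:2]-np.array([.4229,.2309]); return np.array([r@[c,si],r@[-si,c]]).round(4)
print('rel handle: boss rear (exp .1175)',loc(g(324,70,.131)),'left(.1475,.03)',loc(g(282,20,.131)),'right',loc(g(368,10,.131)),'bar front(.0525)',loc(g(322,165,.185)))
def W(x,y,z): return np.array([.4229+c*x-si*y,.2309+si*x+c*y,z])
for n,p in (('nose',(.2175,0,.063)),('heelL',(-.0575,.035,.063)),('heelmid',(-.0575,0,.063)),('deck nose?',(.19,0,.123)),('bosstop c',(.1475,0,.131))):
    q=proj(s,W(*p)); print(n,q.round(1),'crop',((q-[230,190])*2.5+[280,0]).round(0))
"
```

```text
rel handle: boss rear (exp .1175) [0.1127 0.0012] left(.1475,.03) [0.1484 0.0289] right [ 0.156  -0.0281] bar front(.0525) [0.0583 0.0024]
nose [266. 253.] crop [370. 158.]
heelL [360.3 281.4] crop [606. 228.]
heelmid [362.8 272.1] crop [612. 205.]
deck nose? [274.1 238.4] crop [390. 121.]
bosstop c [288.9 238.9] crop [427. 122.]
```

Call:
servo_tool --pt "0.01 0.03 -0.02 0 0 0 -1" --pt "0.01 0.06 -0.02 0 0 0 -1" --pt "0.01 0.08 -0.02 0 0 0 -1" --pt "0.01 0.08 -0.02 0 0 0 -1" --pt "0 0.08 0 0 0 0 -1" --pt "0 0.08 0 0 0 0 -1" --pt "0 0.08 0 0 0 0 -1" --pt "-0.01 0.08 0 0 0 0 -1" --pt "-0.01 0.08 0 0 0 0 -1" --pt "-0.01 0.08 0 0 0 0 -1" --pt "-0.01 0.08 0 0 0 -0.04 -1" --pt "-0.01 0.08 0 0 0 -0.04 -1"

```text
clock: 7.72
eef_pos: [0.4596, -0.0346, 0.1998]
tool_rot: [-3.127, -0.298, 0.001]
wrist_force: [1.0, -0.2, -7.7]
opening: 0.275
grip_force: 50.0
```

```bash
python3 -c "
from h import *
go(.442,-.174,.2,.293,8)"
```

```text
pos [ 0.4596 -0.0346  0.1998] yaw 0.1902 tilt [-0.0008  0.0001] j [ 0.32  0.13 -0.41  2.07  0.06  0.95 -1.51]
total tool shift/0.3 [-0.1456  0.4452 -0.0005] per row [-0.0182  0.0556 -0.0001]
turn/0.5 [-0.0005  0.0016 -0.2055]
```

Call:
servo_tool --pt "-0.02 0.07 0 0 0 0 -1" --pt "-0.02 0.07 0 0 0 0 -1" --pt "-0.02 0.07 0 0 0 0 -1" --pt "-0.03 0.07 0 0 0 0 -1" --pt "-0.03 0.07 0 0 0 0 -1" --pt "-0.02 0.05 0 0 0 0 -1" --pt "0 0.025 0 0 0 -0.05 -1" --pt "0 0 0 0 0 -0.1 -1" --pt "0 0 0.05 0 0 -0.06 -1" --pt "0 0 0.07 0 0 0 -1" --pt "0 0 0.04 0 0 0 -1" --pt "0 0 0 0 0 0 -1"

```text
clock: 8.72
eef_pos: [0.4411, -0.166, 0.1496]
tool_rot: [-3.105, -0.461, 0.007]
wrist_force: [-0.8, 0.4, -8.9]
opening: 0.272
grip_force: 50.0
```

```bash
python3 -c "
from h import *
go(.442,-.174,.125,.293)
w=shot('wrist','w4');t=shot('top','t4')
a=w['frame'][0:340,150:490]; b=t['frame'][165:280,310:410]
b=cv2.resize(b,None,fx=4,fy=4,interpolation=2)
o=np.zeros((460,740,3),np.uint8); o[:340,:340]=a; o[:460,340:]=b
cv2.imwrite('pics/c4.png',o[:,:,::-1])"
```

```text
pos [ 0.4411 -0.166   0.1496] yaw 0.2945 tilt [-0.0045  0.0017] j [ 0.5   0.2  -0.3   2.11  0.08  0.85 -1.13]
total tool shift/0.3 [-0.0046  0.0265  0.082 ] per row [-0.0004  0.0022  0.0068]
turn/0.5 [-0.0058  0.0076  0.0029]
```

View pics/c4.png

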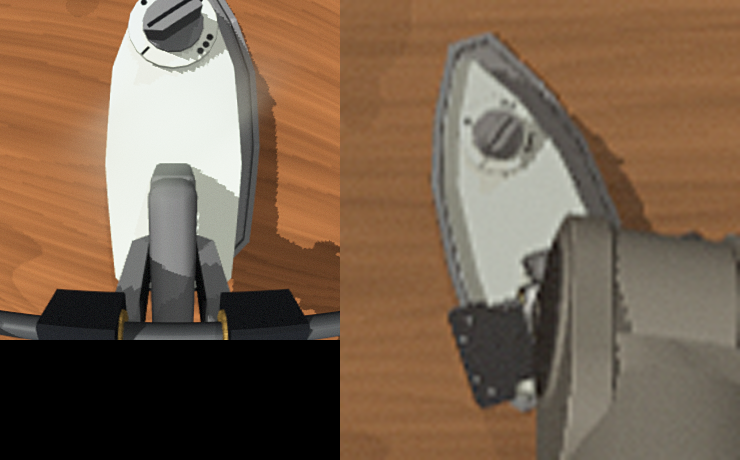

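Here the iron is about 8 mm left of the target. The rest lip shows only on the right in the wrist view, so I'll shift right as computed and lower partway.

Call:
servo_tool --pt "-0.002 0.01 0.01 -0.003 0.004 0.003 -1" --pt "-0.003 0.016 0.02 -0.003 0.004 0 -1" --pt "0 0 0.02 0 0 0 -1" --pt "0 0 0 0 0 0 -1" --pt "0 0 0 0 0 0 -1"

```text
clock: 9.23
eef_pos: [0.4435, -0.1745, 0.137]
tool_rot: [3.106, 0.458, 0.006]
wrist_force: [0.5, -0.2, -8.1]
opening: 0.271
grip_force: 50.0
```

```bash
python3 -c "
from h import *
go(.442,-.174,.125,.293)
w=shot('wrist','w5');t=shot('top','t5');s=shot('side','s5')
a=w['frame'][0:340,180:460]; b=t['frame'][165:265,325:390]; c=s['frame'][170:240,290:420]
b=cv2.resize(b,None,fx=4,fy=4,interpolation=2);c=cv2.resize(c,None,fx=3,fy=3,interpolation=2)
o=np.zeros((590,680,3),np.uint8); o[:340,:280]=a; o[:400,280:540]=b;o[380:590,:390]=np.where(o[380:590,:390]>-1,c,c)
cv2.imwrite('pics/c5.png',o[:,:,::-1])"
```

```text
pos [ 0.4435 -0.1745  0.137 ] yaw 0.2925 tilt [ 0.004  -0.0013] j [ 0.5   0.23 -0.3   2.11  0.09  0.81 -1.13]
total tool shift/0.3 [-0.0043 -0.003   0.04  ] per row [-0.0004 -0.0002  0.0033]
turn/0.5 [ 0.0049 -0.007  -0.001 ]
```

View pics/c5.png

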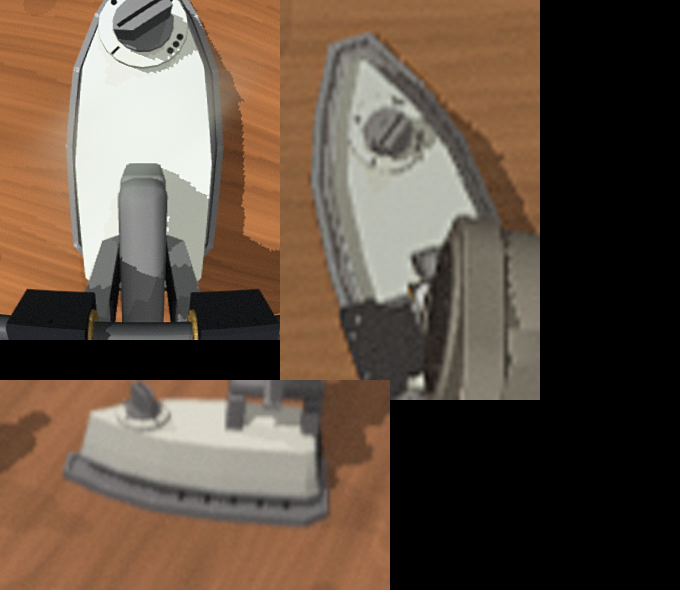

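The gaps on both sides look equal, at about 7–8 px in the wrist crop. I'll check the fore-aft position numerically from the dial, at (390,132) in the top crop.

```bash
python3 -c "
from h import *
t=np.load('pics/t5.npz'); f=t['frame'].astype(int)[185:212,338:368]
m=((f.max(2)<135)&(f.max(2)-f.min(2)<35)).astype(np.uint8); n,l,st,c=cv2.connectedComponentsWithStats(m); 
for k in range(1,n):
  if st[k][4]>15: print(st[k],c[k]+[338,185],ray(t,*(c[k]+[338,185]),.0965))
P=ray(t,352.5,198,.0965)[:2]; e=np.array([np.cos(.297),np.sin(.297)]);r=P-[.5111,-.1545]; print(P,r@e,r@[-e[1],e[0]])
w=np.load('pics/w5.npz'); 
for u,v in ((323,23),): 
  P=ray(w,u,v,.0965,True)[:2]; r=P-[.4435,-.1745]; print(P,r@e,r@[-e[1],e[0]])
w=np.load('pics/w2.npz');f=w['frame'].astype(int)
"
```

```text
[  8   0  22  20 245] [356.57959184 195.53469388] [ 0.58582471 -0.14776152  0.0965    ]
[ 0.57834002 -0.13483293] 0.07005178834947619 -0.0008719604502351527
[ 0.58146818 -0.13118227] 0.14460481888257132 0.0010444372430773938
```

Call:
servo_tool --pt "0.007 -0.001 0 0.002 -0.003 0 -1" --pt "0.006 -0.001 0.01 0.002 -0.003 0 -1" --pt "0 0 0.01 0 0 0 -1" --pt "0 0 0.01 0 0 0 -1" --pt "0 0 0.01 0 0 0 -1" --pt "0 0 0.006 0 0 0 -1" --pt "0 0 0.004 0 0 0 -1" --pt "0 0 0 0 0 0 -1" --pt "0 0 0 0 0 0 -1"

```text
clock: 10.13
eef_pos: [0.4473, -0.1728, 0.1223]
tool_rot: [3.107, 0.458, 0.002]
wrist_force: [0.9, 0.2, -7.8]
opening: 0.277
grip_force: 50.0
```

```bash
python3 -c "
from h import *
go(.446,-.174,.119,.295)
print(manip.read_state()['wrist_force'],manip.read_state()['ft_torque'])"
```

```text
pos [ 0.4473 -0.1728  0.1223] yaw 0.2927 tilt [ 0.0012 -0.0005] j [ 0.49  0.25 -0.3   2.12  0.1   0.78 -1.14]
total tool shift/0.3 [-0.0053  0.0026  0.011 ] per row [-0.0004  0.0002  0.0009]
turn/0.5 [ 0.0018 -0.002  -0.0046]
[ 0.86582078  0.19972107 -7.79019366] [0.02720056 0.00494153 0.01485822]
```

Lower the last 3 mm slowly.

Call:
servo_tool --pt "0 0 0.003 0 0 0 -1" --pt "0 0 0.003 0 0 0 -1" --pt "0 0 0.003 0 0 0 -1" --pt "0 0 0.002 0 0 0 -1" --pt "0 0 0 0 0 0 -1"

```text
clock: 10.55
eef_pos: [0.4475, -0.1729, 0.1191]
tool_rot: [3.107, 0.458, 0.002]
wrist_force: [-0.3, -1.6, -5.4]
opening: 0.277
grip_force: 50.0
```

Call:
servo_tool --pt "0 0 0.002 0 0 0 -1" --pt "0 0 0.002 0 0 0 -1" --pt "0 0 0 0 0 0 -1"

```text
clock: 10.8
eef_pos: [0.4477, -0.1735, 0.1187]
tool_rot: [3.106, 0.457, 0.003]
wrist_force: [-4.4, -2.8, 11.3]
opening: 0.267
grip_force: 50.0
```

Call:
servo_tool --pt "0 0 -0.002 0 0 0 -1" --pt "0 0 0 0 0 0 -1" --pt "0 0 0 0 0 0 0" --pt "0 0 0 0 0 0 0.2" --pt "0 0 0 0 0 0 0.4" --pt "0 0 0 0 0 0 0.4" --pt "0 0 0 0 0 0 0.4" --pt "0 0 0 0 0 0 0.4" --force 10

```text
clock: 11.47
eef_pos: [0.4474, -0.1727, 0.1184]
tool_rot: [3.107, 0.458, 0.002]
wrist_force: [-0.7, 0.6, 0.8]
opening: 0.666
grip_force: 0.0
```

Call:
servo_tool --pt "0 0 -0.03 0 0 0 0.4" --pt "0 0 -0.06 0 0 0 0.4" --pt "0 0 -0.08 0 0 0 0.4" --pt "0 0 -0.09 0 0 0 0.4" --pt "0 0 -0.09 0 0 0 0.4" --pt "0 0 -0.09 0 0 0 0.4" --pt "0 0 -0.08 0 0 0 0.4" --pt "0 0 -0.04 0 0 0 0.4" --pt "0 0 0 0 0 0 0.4" --pt "0 0 0 0 0 0 0.4"

```text
clock: 12.3
eef_pos: [0.4472, -0.1727, 0.2871]
tool_rot: [3.106, 0.458, 0.004]
wrist_force: [-0.3, -0.9, -0.6]
opening: 0.699
grip_force: 0.0
```

```bash
python3 -c "
from h import *
go(.585,-.13,.3)
w=shot('wrist','w6');s=shot('side','s6')
a=w['frame'][40:300,220:420]; a=cv2.resize(a,None,fx=2,fy=2,interpolation=2); c=s['frame'][160:230,300:415];c=cv2.resize(c,None,fx=3,fy=3,interpolation=2)
o=np.zeros((520,400+345,3),np.uint8); o[:,:400]=a; o[:210,400:]=c
cv2.imwrite('pics/c6.png',o[:,:,::-1])"
```

```text
pos [ 0.4472 -0.1727  0.2871] yaw 0.2927 tilt [ 0.0027 -0.0012] j [ 0.52  0.06 -0.3   1.94  0.02  1.14 -1.06]
total tool shift/0.3 [ 0.4809 -0.0036 -0.0419] per row [ 0.0401 -0.0003 -0.0035]
```

View pics/c6.png

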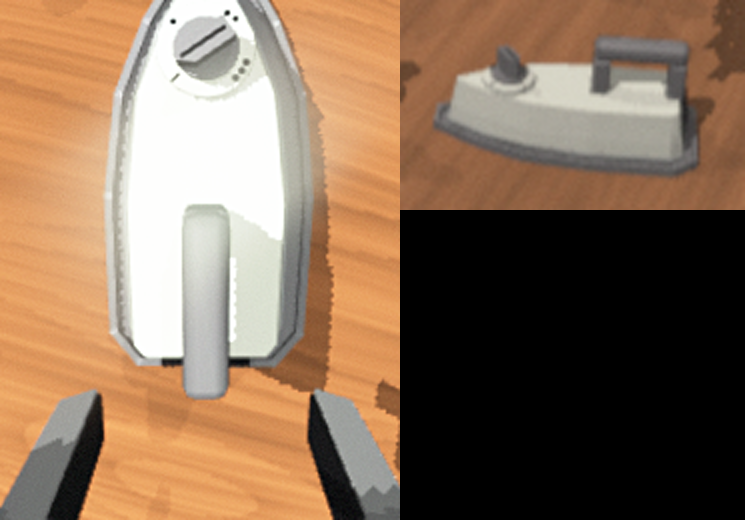

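The iron is seated level in the rest with an even margin all round. The dial line runs from (182,61) to (228,30) in the crop, with its pointed end near the off mark at (176,77).

```bash
python3 -c "
from h import *
w=np.load('pics/w6.npz'); f=w['frame'].astype(int)
g=lambda u,v,z: ray(w,u,v,z,True)[:2]
a=g(311,70.5,.105);b=g(334,55,.105); print('line',a,b,np.linalg.norm(a-b),'yaw of pointer b->a',np.arctan2(*(a-b)[::-1]))
# dark line pixels
m=np.zeros(f.shape[:2],bool); m[45:85,300:345]=f[45:85,300:345].max(2)<90
vs,us=np.where(m); P=np.array([g(u,v,.105) for u,v in zip(us,vs)],np.float32); print(len(P)); vx=cv2.fitLine(P,2,0,.01,.01).ravel(); print('fit yaw',np.arctan2(vx[1],vx[0]),vx[2:], 'span',(P-vx[2:])@vx[:2]@np.eye(1) if 0 else np.sort((P-vx[2:])@vx[:2])[[0,-1]])
# disc mask
m=np.zeros(f.shape[:2],np.uint8); m[40:90,295:350]=f[40:90,295:350].max(2)<190
n,l,st,c=cv2.connectedComponentsWithStats(m); k=1+st[1:,4].argmax(); q=max(cv2.findContours((l==k).astype(np.uint8),0,1)[0],key=cv2.contourArea).reshape(-1,2)
P=np.array([g(u,v,.079) for u,v in q],np.float32); print('disc',st[k],cv2.minEnclosingCircle(P))
# marks
for n,u,v in(('off',308,78),('one',306.5,50.5),('two',335.5,47),('three',341,74)): print(n,g(u,v,.074))
"
```

```text
line [ 0.56928014 -0.12091653] [ 0.59336122 -0.13973339] 0.03056096461309492 yaw of pointer b->a 2.4782990569929755
38
fit yaw -0.769119 [ 0.5868586  -0.12821026] span [-0.01577233  0.01989608]
disc [308  52  32  28 456] ((0.583755612373352, -0.13083893060684204), 0.019411670044064522)
off [ 0.5632878  -0.11785648]
one [ 0.59544854 -0.10631515]
two [ 0.6095246  -0.13795373]
three [ 0.57930284 -0.1538253 ]
```

Call:
servo_tool --pt "0.04 0 0 0 0 0 0.1" --pt "0.08 0 0 0 0 0 0.1" --pt "0.09 0 0 0 0 0 0.1" --pt "0.09 0 0 0 0 0 0.1" --pt "0.09 0 0 0 0 0 0.1" --pt "0.06 0 0 0 0 0 0.1" --pt "0.03 0 0 0 0 -0.1 0.1" --pt "0 0 0 0 0 -0.2 0.1" --pt "0 0 0 0 0 -0.2 0.1" --pt "0 0 0 0 0 -0.2 0.1" --pt "0 0 0 0 0 -0.2 0.1" --pt "0 0 0 0 0 -0.2 0.1"

```text
clock: 13.4
eef_pos: [0.5853, -0.1305, 0.2853]
tool_rot: [-2.863, -1.292, 0.0]
wrist_force: [0.2, -0.5, -0.1]
opening: 0.549
grip_force: 0.0
```

Call:
servo_tool --pt "0 0 0 0 0 -0.23 0.1" --pt "0 0 0 0 0 -0.23 0.1" --pt "0 0 0 0 0 -0.23 0.1" --pt "0 0 0 0 0 -0.23 0.1" --pt "0 0 0 0 0 -0.23 0.1" --pt "0 0 0 0 0 -0.23 0.1" --pt "0 0 0 0 0 -0.23 0.1" --pt "0 0 0 0 0 -0.23 0.1" --pt "0 0 0 0 0 -0.23 0.1" --pt "0 0 0 0 0 -0.23 0.1" --pt "0 0 0 0 0 -0.23 0.1" --pt "0 0 0 0 0 -0.23 0.1"

```text
clock: 14.4
eef_pos: [0.5853, -0.1305, 0.2855]
tool_rot: [-1.385, -2.82, -0.001]
wrist_force: [0.0, -0.9, 0.2]
opening: 0.547
grip_force: 0.0
```

```bash
python3 -c "
from h import *
go(.5855,-.1308,.101,2.43)"
```

```text
pos [ 0.5853 -0.1305  0.2855] yaw 2.2287 tilt [0.0001 0.0006] j [ 0.63  0.32 -0.65  1.68  0.2   1.22  0.59]
total tool shift/0.3 [-1.300e-03 -3.000e-04  6.149e-01] per row [-0.0001 -0.      0.0512]
turn/0.5 [ 0.001  -0.0008 -0.4025]
```

Call:
servo_tool --pt "0 0 0.03 0 0 -0.2 0.1" --pt "0 0 0.06 0 0 -0.2 0.1" --pt "0 0 0.08 0 0 0 0.1" --pt "0 0 0.08 0 0 0 0.1" --pt "0 0 0.08 0 0 0 0.1" --pt "0 0 0.08 0 0 0 0.1" --pt "0 0 0.08 0 0 0 0.1" --pt "0 0 0.06 0 0 0 0.1" --pt "0 0 0.04 0 0 0 0.1" --pt "0 0 0.02 0 0 0 0.1" --pt "0 0 0 0 0 0 0.1" --pt "0 0 0 0 0 0 0.1"

```text
clock: 15.4
eef_pos: [0.5856, -0.131, 0.1039]
tool_rot: [1.104, 2.939, 0.0]
wrist_force: [0.1, -0.3, 0.9]
opening: 0.549
grip_force: 0.0
```

```bash
python3 -c "
from h import *
go(.5855,-.1308,.101,2.43)
w=shot('wrist','w7')
cv2.imwrite('pics/c7.png',w['frame'][60:400,120:520,::-1])"
```

```text
pos [ 0.5856 -0.131   0.1039] yaw 2.4229 tilt [ 0.0015 -0.0003] j [ 0.59  0.51 -0.61  1.85  0.37  0.89  0.65]
total tool shift/0.3 [0.0007 0.0001 0.0097] per row [0.0001 0.     0.0008]
turn/0.5 [ 0.0016  0.0026 -0.0143]
```

View pics/c7.png

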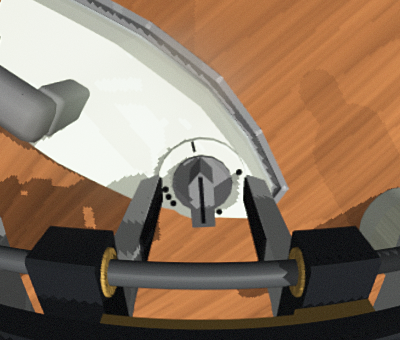

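The bar lies centred between the fingers, with the pointer away from the gripper just beside the off mark. The pads are parallel to it.

Call:
servo_tool --pt "0 0 0.007 0 0 0 -1" --pt "0 0 0 0 0 0 -1" --pt "0 0 0 0 0 0 -1" --pt "0 0 0 0 0 0 -1" --pt "0 0 0 0 0 0 -1" --pt "0 0 0 0 0 0 -1" --pt "0 0 0 0 0 0 -1" --pt "0 0 0 0 0 0 -1" --pt "0 0 0 0 0 0 -1" --pt "0 0 0 0 0 0 -1" --force 14

```text
clock: 16.28
eef_pos: [0.5853, -0.1312, 0.1016]
tool_rot: [1.104, 2.939, -0.0]
wrist_force: [0.1, 0.4, 3.2]
opening: 0.156
grip_force: 13.6
```

```bash
python3 -c "
from h import *
go(.5855,-.1308,.101,.9);s=manip.read_state();print(s['wrist_force'],s['opening'],s['grip_force'])"
```

```text
pos [ 0.5853 -0.1312  0.1016] yaw 2.4228 tilt [ 0.0015 -0.0006] j [ 0.59  0.51 -0.61  1.86  0.37  0.89  0.65]
total tool shift/0.3 [0.0005 0.0015 0.002 ] per row [0.     0.0001 0.0002]
turn/0.5 [3.3000e-03 1.7000e-03 3.0456e+00]
[0.14770819 0.42448982 3.17207423] 0.15607703941086615 13.616484850645065
```

Call:
servo_tool --pt "0 0 0 0 0 0.05 -1" --pt "0 0 0 0 0 0.1 -1" --pt "0 0 0 0 0 0.15 -1" --pt "0 0 0 0 0 0.15 -1" --pt "0 0 0 0 0 0.15 -1" --pt "0 0 0 0 0 0.15 -1" --pt "0 0 0 0 0 0.15 -1" --pt "0 0 0 0 0 0.15 -1" --pt "0 0 0 0 0 0.15 -1" --pt "0 0 0 0 0 0.15 -1" --pt "0 0 0 0 0 0.15 -1" --pt "0 0 0 0 0 0.15 -1"

```text
clock: 17.28
eef_pos: [0.5856, -0.1311, 0.1016]
tool_rot: [2.196, 2.244, 0.002]
wrist_force: [2.7, 0.3, -0.2]
opening: 0.147
grip_force: 13.6
```

Call:
servo_tool --pt "0 0 0 0 0 0.15 -1" --pt "0 0 0 0 0 0.15 -1" --pt "0 0 0 0 0 0.15 -1" --pt "0 0 0 0 0 0.15 -1" --pt "0 0 0 0 0 0.15 -1" --pt "0 0 0 0 0 0.15 -1" --pt "0 0 0 0 0 0.15 -1" --pt "0 0 0 0 0 0.15 -1" --pt "0 0 0 0 0 0.15 -1" --pt "0 0 0 0 0 0.15 -1" --pt "0 0 0 0 0 0.15 -1" --pt "0 0 0 0 0 0.1 -1"

```text
clock: 18.28
eef_pos: [0.5858, -0.1311, 0.1016]
tool_rot: [2.94, 1.102, 0.003]
wrist_force: [3.1, -0.2, -0.2]
opening: 0.149
grip_force: 13.6
```

```bash
python3 -c "
from h import *
go(.5855,-.1308,.101,-.349);s=manip.read_state();print(s['wrist_force'],s['opening'],s['grip_force'],s['ft_torque'])"
```

```text
pos [ 0.5858 -0.1311  0.1016] yaw 0.7173 tilt [ 0.0025 -0.0006] j [ 0.29  0.45 -0.23  1.87  0.13  0.83 -0.86]
total tool shift/0.3 [-0.0002 -0.0014  0.0021] per row [-0.     -0.0001  0.0002]
turn/0.5 [ 2.1000e-03 -5.0000e-03  2.1327e+00]
[ 3.1192151  -0.22974466 -0.24582637] 0.14939853032390876 13.62338975071907 [-0.00554467 -0.88829934  0.02600448]
```

Call:
servo_tool --pt "0 0 0 0 0 0.15 -1" --pt "0 0 0 0 0 0.18 -1" --pt "0 0 0 0 0 0.2 -1" --pt "0 0 0 0 0 0.2 -1" --pt "0 0 0 0 0 0.2 -1" --pt "0 0 0 0 0 0.2 -1" --pt "0 0 0 0 0 0.2 -1" --pt "0 0 0 0 0 0.2 -1" --pt "0 0 0 0 0 0.2 -1" --pt "0 0 0 0 0 0.2 -1" --pt "0 0 0 0 0 0.15 -1" --pt "0 0 0 0 0 0.04 -1"

```text
clock: 19.28
eef_pos: [0.5857, -0.1311, 0.1016]
tool_rot: [3.095, -0.535, 0.004]
wrist_force: [3.7, 0.2, -0.1]
opening: 0.147
grip_force: 13.6
```

```bash
python3 -c "
from h import *
go(.5855,-.1308,.101,-.349);s=manip.read_state();print(s['wrist_force'],s['opening'],s['grip_force'],s['ft_torque'])"
```

```text
pos [ 0.5857 -0.1311  0.1016] yaw -0.3422 tilt [ 0.0023 -0.0008] j [ 0.1   0.44  0.02  1.89 -0.01  0.81 -1.79]
total tool shift/0.3 [-0.0011 -0.0007  0.002 ] per row [-0.0001 -0.0001  0.0002]
turn/0.5 [-0.0001 -0.0049  0.0136]
[ 3.69893511  0.16261534 -0.12534775] 0.14738697557709113 13.616462051868439 [ 0.02129218 -0.79528767  0.01646686]
```

Add a small final turn, then open and rise. I'll lift clear and look.

Call:
servo_tool --pt "0 0 0 0 0 0.013 -1" --pt "0 0 0 0 0 0 -1" --pt "0 0 0 0 0 0 0" --pt "0 0 0 0 0 0 0" --pt "0 0 0 0 0 0 0" --pt "0 0 0 0 0 0 0" --pt "0 0 0 0 0 0 0" --pt "0 0 -0.04 0 0 0 0" --pt "0 0 -0.08 0 0 0 0" --pt "0 0 -0.1 0 0 0 0" --pt "0 0 -0.1 0 0 0 0" --pt "0 0 -0.1 0 0 0 0"

```text
clock: 20.28
eef_pos: [0.5847, -0.1312, 0.2298]
tool_rot: [3.095, -0.537, 0.002]
wrist_force: [0.5, 0.4, 0.3]
opening: 0.5
grip_force: 0.0
```

Call:
servo_tool --pt "-0.06 -0.06 -0.1 0 0 0 0" --pt "-0.06 -0.06 -0.06 0 0 0 0" --pt "-0.06 -0.06 0 0 0 0 0" --pt "-0.06 -0.06 0 0 0 0 0" --pt "-0.06 -0.06 0 0 0 0 0" --pt "0 0 0 0 0 0 0" --pt "0 0 0 0 0 0 0"

```text
clock: 20.87
eef_pos: [0.5303, -0.0151, 0.2765]
tool_rot: [3.096, -0.534, 0.004]
wrist_force: [-0.4, -0.7, -0.7]
opening: 0.498
grip_force: 0.0
```

```bash
python3 -c "
from h import *
go(.5855,-.1308,.101,-.349)
w=shot('wrist','w8'); s=shot('side','s8');
# project dial location roughly, crop around
K=w['camera_matrix']; c=w['R']@np.array([.56,-.135,.08])+w['t']; th=np.arctan2(np.hypot(c[0],c[1]),c[2]); p=K[[0,1],[2,2]]+K[0,0]*th*c[:2]/np.hypot(*c[:2]); print(p)
x0=int(np.clip(p[0]-100,0,440));y0=int(np.clip(p[1]-100,0,200)); print(x0,y0)
a=cv2.resize(w['frame'][y0:y0+200,x0:x0+200],None,fx=2,fy=2,interpolation=2); b=s['frame'][100:400,230:480]
b=cv2.resize(b,None,fx=1.333,fy=1.333)
o=np.zeros((400,400+b.shape[1],3),np.uint8);o[:,:400]=a;o[:b.shape[0],400:]=b[:400]
cv2.imwrite('pics/c8.png',o[:,:,::-1])"
```

```text
pos [ 0.5303 -0.0151  0.2765] yaw -0.3415 tilt [ 0.0023 -0.0006] j [-0.05  0.14 -0.05  1.86  0.01  1.13 -2.01]
total tool shift/0.3 [0.3013 0.3019 0.5855] per row [0.0251 0.0252 0.0488]
turn/0.5 [-0.0005 -0.0048  0.015 ]
[411.94711278 127.93643634]
311 27
```

View pics/c8.png

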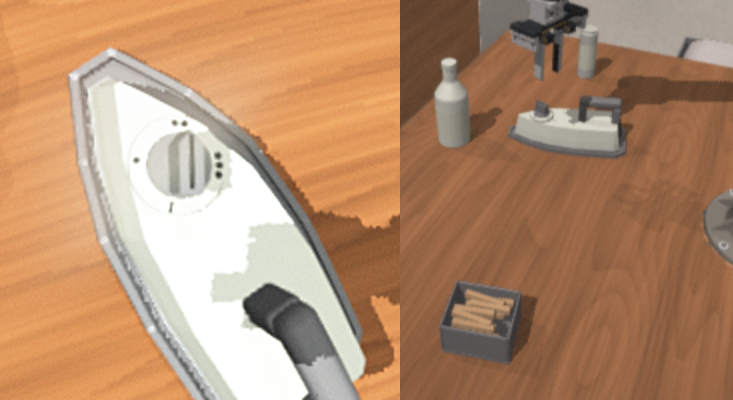

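The dial line is at (192,135)–(192,190), with its point towards the two dots at (180,124). The iron is still seated and the bystanders are undisturbed. A numeric check follows.

```bash
python3 -c "
from h import *
w=np.load('pics/w8.npz'); f=w['frame'].astype(int)
g=lambda x,y,z: ray(w,311+x/2,27+y/2,z,True)[:2]
ang=lambda d:np.arctan2(d[1],d[0])
a,b=g(192,135,.105),g(192,190,.105); print('line yaw',ang(a-b))
M=[g(*p,.074) for p in((171,208),(136,160),(180,123.5),(219,166))]
print('iron yaw from marks',ang(M[2]-M[0])+.644+(0)-(0.0708),ang(M[1]-M[3])-.856+.0708)
A=np.array(M); c=np.linalg.lstsq(np.c_[2*A,np.ones(4)],(A**2).sum(1),rcond=None)[0][:2]; print(c,[ang(m-c)+o for m,o in zip(M,(-2.356,-.856,.644,2.144))])
y0,x0=27+60,311+88
m=f[y0:y0+42,x0:x0+16].max(2); T=m<np.median(m)-40; vs,us=np.where(T); P=np.array([ray(w,u+x0,v+y0,.105,True)[:2] for v,u in zip(vs,us)],np.float32)
vx=cv2.fitLine(P,2,0,.01,.01).ravel(); print(len(P),np.arctan2(vx[1],vx[0]),np.ptp((P-vx[2:])@vx[:2]))
"
```

```text
line yaw -0.31882991878596506
iron yaw from marks 0.14456881771123622 0.4230091391301488
[ 0.58399516 -0.12901615] [np.float64(0.30017922049228574), np.float64(0.2762284453853373), np.float64(0.27215578452989925), np.float64(0.28660168713132617)]
110 -0.25452265 0.038192507
```

```bash
python3 -c "
from cell import manip
print(manip.hand_in())"
```

```text
the job is handed in; nothing more can be done
None
```

The job is handed in: the iron is in its rest, nose at the pointed end, and the dial measures about 2.96–2.99 rad against 3.0 for two dots, turned with a 14 N pinch. The bystanders I could see in the last view were undisturbed, and the arm was clear at about 21 s.

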